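Refit a parts drawer behind its drop stop

TASK

Put the loose steel parts drawer back into the empty sleeve on the bench, with the bolt and nut still in it: start its back end in the mouth, let go, then take it by its handle and push, so that its own back edge lifts the hinged stop and the stop drops again behind the back panel (keep your fingers off the stop). Pull the drawer gently out against the stop to prove that it holds, then close it fully and let go. Leave the other things on the bench where they lie.

Things in the scene. Friction and masses are not known exactly. Their poses are not given: they have to be found in the camera images.
- sleeve: The EMPTY one of two equal grey steel drawer sleeves, screwed to the bench side by side, 100 mm apart; the other has a closed drawer in it. 72 mm wide, 80 high, 132 deep, 66 wide inside; no floor: the drawer slides on the bench top. Origin: middle of the open front (mouth), on the bench top; x points into the sleeve, the way the drawer goes in, y left, z up. Fixed.
- mouth (a point): Same point and axes as sleeve. Beside the cheeks run screw flanges (88 mm over both, 3 mm high, from 20 mm behind the mouth); a window in the roof shows the drop stop.
- catch (a joint): Drop stop of the empty sleeve: steel tongue 26 mm wide, 3 thick, 60 long, 35 g, hung on a pin across the mouth, 71 mm above the bench, 6 mm inside; it slopes inward and down at 38 degrees. 0 rad = down at rest (its limit; it cannot swing outward), positive = lifted (to 0.62). Falls by its own weight.
- catch_tip (a point): Free end of the stop, middle; at rest 53 mm inside the mouth, 34 mm above the bench. The drawer's back edge meets the stop about 35 mm inside the mouth, lifts it to about 0.28 rad, and it drops when the back is about 64 mm inside; pulled out again, the drawer stops on it with its back about 57 mm inside.
- drawer: Loose drawer: bare metal tray, grey front plate, 0.2 to 0.4 kg. Tray 120 mm long, 60 wide, 48 high, walls 3, the last 20 mm tapering to 50 wide at the back. Origin: underside, 60 mm from back face and front plate; x points to the back (goes in first), z up. Plate 4 mm thick, 70 wide, 65 high: closed, it lies on the sleeve's front edges, origin 60 mm inside the mouth.
- drawer_back (a point): Middle of the upper edge of the drawer's back face: 60 mm in +x from the drawer's origin, 48 mm above its underside. Its frame is parallel to the drawer's.
- drawer_handle (a point): Point on the drawer's handle, a D of 10 mm round steel bar in the drawer's upright middle plane: an upright bar from 16 to 46 mm above the underside, 94 mm in -x from the origin, with level legs back to the front plate at both ends. It can be pinched across (along the drawer's y) from above. This point lies on the upright bar, 38 mm above the underside.
- bolt: A loose bolt, 20 x 58 x 17 mm, lying in the drawer. Origin at its underside.
- nut: A loose hexagon nut, 27 mm across, 13 mm high, lying in the drawer. Origin at its underside.
- full_sleeve: The other sleeve, with its drawer closed in it; same size and same axes. It stands left or right of the empty one. Fixed; its drawer's handle stands 39 mm out of the front.
- tape_measure_1: Bystander: tape measure, 36 x 83 x 63 mm, on the bench.
- wrench: Bystander: adjustable wrench, 50 x 202 x 13 mm, lying.
- screwdriver: Bystander: small screwdriver, 22 x 181 x 24 mm, lying.
- black_tape: Bystander: roll of black tape, 58 mm across, 19 mm high, lying flat.

How it is judged:
On the way, in this order (a step that is already met when the one before it is completed fails the run):
1. the drawer stands with its back end 5 to 45 mm inside the mouth of the empty sleeve, let go and at rest (x of drawer_back in the frame of sleeve between 0.005 and 0.045 m and z of drawer_back in the frame of sleeve below 0.056 m and contact force between drawer and the fingers below 0.2 N and linear speed of drawer below 0.02 m/s and y of drawer_back in the frame of sleeve between -0.012 and 0.012 m), for 0.2 s.
2. the drawer's back edge has lifted the stop (value of joint catch above 0.2 rad and x of drawer_back in the frame of sleeve above 0.035 m and y of drawer_back in the frame of sleeve between -0.012 and 0.012 m), for 0.02 s.
3. the stop has dropped behind the back panel (value of joint catch below 0.06 rad and x of drawer_back in the frame of sleeve above 0.053 m and y of drawer_back in the frame of sleeve between -0.012 and 0.012 m), for 0.1 s.
4. the drawer is pulled out against the stop, which holds it (at least 1 N) (contact force between catch and drawer above 1 N and value of joint catch below 0.06 rad and x of drawer_back in the frame of sleeve between 0.05 and 0.065 m and y of drawer_back in the frame of sleeve between -0.012 and 0.012 m), for 0.04 s.
At the end, for the whole second after the job is handed in: The drawer is closed in the empty sleeve (front plate within 5 mm of the sleeve's front), flat and straight, at rest and let go; the stop hangs down behind its back panel; bolt and nut are in the drawer (x of drawer_back in the frame of sleeve above 0.115 m and z of drawer_back in the frame of sleeve below 0.053 m and angle between the x axis of drawer and the x axis of sleeve, either way round below 0.08 rad and value of joint catch below 0.06 rad and linear speed of drawer below 0.02 m/s and distance between each of bolt, nut and drawer below 0.065 m and y of drawer_back in the frame of sleeve between -0.012 and 0.012 m); the robot touches nothing.
It fails at once if the robot touches the drop stop (contact force between any of the fingers, the arm and catch above 0.5 N).
It fails at once if the drawer is wrenched against the stop (over 40 N) (contact force between catch and drawer above 40 N).
It fails at once if a bystander is moved by more than 30 mm (distance of any of tape_measure_1, wrench, screwdriver, black_tape from where it was at the start of the episode above 0.03 m).
It also fails if it takes over 56 s, if anything falls off the work surface, if the arm or the gripper's body presses on something with over 40 N, if the wrist force passes 120 N, or if a joint passes its speed limit or range.

ROBOT

A 7-joint arm with a two-finger parallel gripper is mounted at the origin on a cart in front of the work surface, level with it; the furniture and walls round the work are solid. World frame = base frame: x ahead of the robot, y to its left, z up, the work surface at z = 0. Lengths are in m, angles in rad, forces in N, time in s.
With the tool pointing down it reaches from about 0.425 to 0.975 m from the base axis. Payload 16.7 kg.
Tool frame: the origin (TCP) lies on the mounting face of the last link; the fingertips stand 173 mm ahead of it and the grasp point (between the pads) lies 155 mm ahead of it; z points along the fingers, y is the line along which they close (so a half turn about z gives the same grasp; the last joint's range is limited). The gripper opens to 85 mm and grips with 20 to 120 N. Pads are 22 mm wide; open, the fingers measure 114 mm over their backs; the gripper's body (76 mm by 85 mm) begins 54 mm behind the grasp point. The pads swing forward as they close: fully open they stand 13 mm farther back than shut.
Start: joints at [1.077, 0.426, 0.074, 1.606, -0.034, 1.111, -0.067], TCP at [0.228, -0.635, 0.405] pointing down, gripper open.
Joint ranges: [-2.85, 2.85], [-0.5, 2.14], [-1.23, 1.37], [0.21, 2.46], [-1.02, 4.16], [0.16, 2.05], [-2.73, 2.73]. Speed limits (rad/s): [1.89, 1.89, 2.39, 2.39, 3.01, 3.01, 3.01].

INTERFACE

Orientations are given as a unit quaternion [w, x, y, z].
In Python, from rig import sensors, optics, robot gives the robot as it stands. The module is installed in compiled form; this text tells all that it offers.
- The arm moves only by the shell command python3 -m inch 'ROWS' [OPENING]. ROWS is a JSON object of lists of equal length, an entry for each row: "travel": the shift along the tool's x, y, z scaled (see below), a list of three; "roll": the turn about the tool's z scaled (see below). A call has 1 to 5 rows; each row is the pose to reach, as a shift and turn from the pose commanded when the call began, along the tool's axes at that moment; what a row does not reach only later rows make up. The controller multiplies each number of a shift by 0.15 m and each number of a turn by 60 degrees. A row lasts 1/10 s, in which the tool goes at most 50 mm and 8.59 degrees, less where a joint would pass 70% of its speed; a pose out of reach is approached as far as the arm can. A call with a number of a shift or a turn outside -1 to 1 is refused whole. A call with a gripper value outside its range is refused whole. OPENING is the opening, from -1 (shut) to 1 (fully open), set as the call begins (- or left out, the last holds). The fingers move at their own pace and stop on an object; the grip force is fixed at half the most. Time passes only in rows, so rows that repeat a pose let the fingers close. It gives the time, the measured TCP pose, the force, the opening and the grip force at its end, in the units of the state.
- sensors.state(): the state, without advancing time (a new reading comes with each control period).
- optics.camera(name): name is "scene" or "top" or "wrist"; returns (picture, depth): 420x560x3 uint8, red, green, blue; 420x560 float32, m along the optical axis (not along the pixel's ray), 0 where there is no reading.
- optics.camera_model(name): a dict with "vfov" (degrees; the focal length in pixels is half the picture's height over the tangent of half this angle, whatever the lens; pixels are square), "cx", "cy" (the principal point, pixels), "k1" (the pictures are not rectified: a ray, as slopes to the right and down, at radius r is drawn at 1 + k1 r^2 times it, then the intrinsics apply), "rvec" (rotation vector, rad) and "tvec" (3), from world to camera coordinates, as OpenCV has them; the wrist camera has in their place "mount" (4x4, takes a point from camera to tool coordinates, whose origin is the TCP and whose axes are the flange's). Camera axes: x right, y down, z forward; pixel columns grow to the right and rows downward; lengths in m; the calibration is good to about 2 mm. A picture is of the moment at which its call begins: read the wrist's pose just before it. camera_model takes no time and is no camera call.
- robot.finish_job(): hands the job in; it is judged then, once.
The state is a dict: "time": time; "qpos": joint angles; "qd": joint speeds; "effort": joint torques, N m; "tcp_pos": TCP position; "eef_rot": TCP orientation; "ft_force": force on the tool from outside, world axes, zero at the start; "ft_torque": the same for the moment, N m; "gripper_width": finger opening in m; "finger_force": force on a finger pad.
Only numpy, scipy, OpenCV 4.12 (cv2) and the standard library are available. Lean on these libraries where they do the work, as an engineer would, in place of code of your own. Each camera call takes 0.05 s, during which the arm holds its last target. There are 200 camera calls.

## Working session

There is one attempt and no reset: what is moved stays moved. The work goes in short steps, Python scripts to look and compute and a shell command to move; the robot and the scene stay as the last step left them, time stands still between calls to the robot, and variables do not carry over. Pictures are saved under pics/ and viewed, at most 10 in all, crops included, and the job is handed in when it is done.

```bash
mkdir -p pics; cat > h.py <<'E'
import numpy as np, cv2
from rig import sensors, optics, robot
from scipy.spatial.transform import Rotation as R
def cam(n):
    s=sensors.state(); p,d=optics.camera(n); return s,p,d,optics.camera_model(n)
def K(m,h=420):
    f=h/2/np.tan(np.radians(m['vfov']/2)); return np.array([[f,0,m['cx']],[0,f,m['cy']],[0,0,1]])
def pose(m,s):  # cam->world R,t
    if 'mount' in m:
        M=np.array(m['mount']); q=s['eef_rot']; Rt=R.from_quat([q[1],q[2],q[3],q[0]]).as_matrix()
        return Rt@M[:3,:3], Rt@M[:3,3]+np.array(s['tcp_pos'])
    Rc=cv2.Rodrigues(np.array(m['rvec'],float))[0]; return Rc.T, -Rc.T@np.array(m['tvec'],float).ravel()
def rays(m,uv):
    k=K(m); return cv2.undistortPoints(np.array(uv,float).reshape(-1,1,2),k,np.array([m['k1'],0,0,0,0.]))[:,0]
def cloud(s,d,m):
    v,u=np.mgrid[0:420,0:560]; r=rays(m,np.stack([u.ravel(),v.ravel()],1))
    X=np.c_[r,np.ones(len(r))]*d.reshape(-1,1); A,t=pose(m,s)
    W=X@A.T+t; W[d.ravel()<=0]=np.nan; return W.reshape(420,560,3)
E
python3 - <<'E'
from h import *
st=sensors.state(); print({k:np.round(v,3).tolist() for k,v in st.items()})
for n in ['scene','top']:
    s,p,d,m=cam(n); cv2.imwrite(f'pics/{n}0.png',p[:,:,::-1]); np.savez(f'{n}0.npz',W=cloud(s,d,m),p=p)
    print(n,m['vfov'],m['k1'],pose(m,s)[1])
E
```

```text
{'time': 0.0, 'qpos': [1.076, 0.427, 0.074, 1.607, -0.034, 1.111, -0.067], 'qd': [0.002, 0.001, -0.001, -0.001, -0.0, -0.0, -0.0], 'effort': [0.001, -94.982, 3.761, -46.35, 0.019, 0.01, 0.0], 'tcp_pos': [0.228, -0.635, 0.404], 'eef_rot': [-0.001, 0.985, 0.172, -0.0], 'ft_force': [0.875, -0.337, 0.558], 'ft_torque': [0.006, 0.007, -0.026], 'finger_force': 0.0, 'gripper_width': 0.085}
scene 50.81859367731849 -0.14313419177088074 [-0.05616987  0.46494623  0.92075329]
top 54.54302541871396 -0.08014098522473868 [ 0.3650296  -0.00828229  1.09683062]
```

View pics/top0.png

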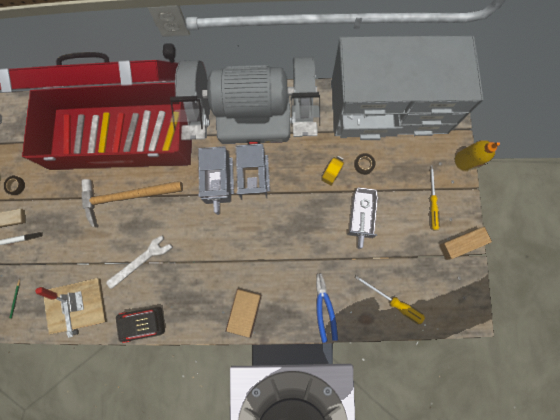

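View pics/scene0.png

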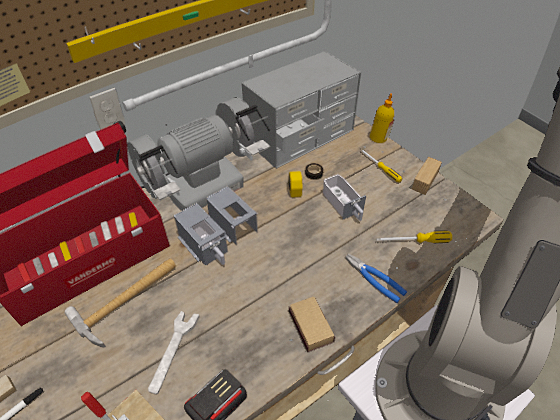

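The top view shows the loose drawer at about (364,212) with its handle towards the robot at (361,240). The empty sleeve is at (252,168) and the full one at (213,175). The scene view agrees, with the tape measure, black roll and screwdrivers well clear of the path. Next I'll measure from both clouds.

```bash
cat > meas.py <<'E'
from h import *
def rect(P,lo,hi):
    q=P[(P[:,2]>lo)&(P[:,2]<hi)]; r=cv2.minAreaRect((q[:,:2]*1000).astype(np.float32)); return len(q),np.round(np.median(q[:,2]),4),np.round(cv2.boxPoints(r),1).tolist()
def box(W,x0,x1,y0,y1):
    P=W.reshape(-1,3); return P[(P[:,0]>x0)&(P[:,0]<x1)&(P[:,1]>y0)&(P[:,1]<y1)]
E
python3 - <<'E'
from meas import *
for n in ['top','scene']:
    W=np.load(n+'0.npz')['W']
    if n=='top':
        for uv in [(364,212),(361,240),(366,190),(236,160),(252,150),(213,207),(252,192),(300,220)]: print(uv,np.round(W[uv[1],uv[0]],4))
    D=box(W,.2,.6,-.32,-.12)
    D=D[(D[:,0]<.455)]
    print(n,'drawer hist',np.histogram(D[:,2],bins=np.arange(-.01,.09,.005))[0])
    print('rim',rect(D,.043,.053)); print('plate',rect(D,.059,.070)); print('h',rect(D,.036,.043))
    S=box(W,.3,.58,-.02,.2)
    print(n,'sl',np.histogram(S[:,2],bins=np.arange(-.01,.1,.005))[0])
    for lo,hi in [(.0,.06),(.06,.2)]:
        Q=S[(S[:,1]>lo)&(S[:,1]<hi)]; print('roof',lo,rect(Q,.075,.085))
E
```

```text
(364, 212) [ 0.5511 -0.208   0.0019]
(361, 240) [ 0.47   -0.1874  0.0506]
(366, 190) [ 0.6052 -0.2109  0.0338]
(236, 160) [ 0.709   0.1427 -0.0029]
(252, 150) [0.7102 0.0897 0.0771]
(213, 207) [ 0.5757  0.2062 -0.0035]
(252, 192) [0.597  0.0901 0.0776]
(300, 220) [ 0.5332 -0.0329  0.0018]
top drawer hist [ 211 4443 1918   13   54   97  113  119   19    2    2    5    1    0
    0    0    0    0    0]
rim (8, np.float64(0.0487), [[449.5, -183.8000030517578], [452.3999938964844, -190.1999969482422], [456.6000061035156, -188.3000030517578], [453.6000061035156, -181.89999389648438]])
plate (0, np.float64(nan), [[0.0, 0.0], [0.0, 0.0], [0.0, 0.0], [0.0, 0.0]])
h (1, np.float64(0.0378), [[450.3999938964844, -188.5], [450.3999938964844, -188.5], [450.3999938964844, -188.5], [450.3999938964844, -188.5]])
top sl [ 230 5077 2559   20    5   17   27   66  338   46    1   25   17    0
    0    0    0    0    0    0    0]
roof 0.0 (0, np.float64(nan), [[0.0, 0.0], [0.0, 0.0], [0.0, 0.0], [0.0, 0.0]])
roof 0.06 (0, np.float64(nan), [[0.0, 0.0], [0.0, 0.0], [0.0, 0.0], [0.0, 0.0]])
scene drawer hist [ 139 3005 1960   20   53  103   98  102   39    4    5    5    0    0
    0    0    0    0    0]
rim (6, np.float64(0.0478), [[447.70001220703125, -184.6999969482422], [451.5, -188.60000610351562], [453.8999938964844, -186.3000030517578], [450.20001220703125, -182.39999389648438]])
plate (0, np.float64(nan), [[0.0, 0.0], [0.0, 0.0], [0.0, 0.0], [0.0, 0.0]])
h (7, np.float64(0.0401), [[449.20001220703125, -188.6999969482422], [453.5, -188.6999969482422], [453.6000061035156, -179.3000030517578], [449.3999938964844, -179.3000030517578]])
scene sl [ 144 4721 2642   12   14   17   51   45  417   27    3   38    6    0
    0    0    0    0    0    0    0]
roof 0.0 (0, np.float64(nan), [[0.0, 0.0], [0.0, 0.0], [0.0, 0.0], [0.0, 0.0]])
roof 0.06 (0, np.float64(nan), [[0.0, 0.0], [0.0, 0.0], [0.0, 0.0], [0.0, 0.0]])
  return _methods._mean(a, axis=axis, dtype=dtype,
  ret = ret.dtype.type(ret / rcount)
```

```bash
python3 - <<'E'
from meas import *
for n in ['top','scene']:
    W=np.load(n+'0.npz')['W']
    D=box(W,.43,.64,-.26,-.14)
    print(n,np.histogram(D[:,2],bins=np.arange(-.01,.09,.005))[0])
    print('rim',rect(D[D[:,0]>.49],.040,.053)); print('plate',rect(D,.058,.070)); print('handle',rect(D[D[:,0]<.485],.036,.053))
    S=box(W,.56,.76,.03,.24)
    print(np.histogram(S[:,2],bins=np.arange(-.01,.1,.005))[0])
    for lo,hi in [(.03,.14),(.14,.24)]:
        Q=S[(S[:,1]>lo)&(S[:,1]<hi)]; print('roof',lo,rect(Q,.073,.085))
        q=Q[(Q[:,2]>.073)&(Q[:,2]<.085)]; 
        for x in (.60,.615,.63,.65,.67,.69): 
            b=q[abs(q[:,0]-x)<.006]; print(x,np.round([b[:,1].min(),b[:,1].max()],4))
E
```

```text
top [  61 1353 1142   91  111  103   41   39   37   39   64  143   25    9
   44    7    0    0    0]
rim (161, np.float64(0.0459), [[480.29998779296875, -220.89999389648438], [602.7000122070312, -241.89999389648438], [613.7000122070312, -178.10000610351562], [491.20001220703125, -157.10000610351562]])
plate (55, np.float64(0.0628), [[477.79998779296875, -223.89999389648438], [483.29998779296875, -224.8000030517578], [493.79998779296875, -158.39999389648438], [488.29998779296875, -157.5]])
handle (62, np.float64(0.0488), [[448.29998779296875, -185.89999389648438], [479.70001220703125, -224.6999969482422], [500.79998779296875, -207.60000610351562], [469.3999938964844, -168.8000030517578]])
[  49 1295 1029   92   33   71   66   67   79  102  118  198  180   99
   81   39  211 1600  251    0    0]
roof 0.03 (998, np.float64(0.0778), [[593.2999877929688, 131.6999969482422], [595.2999877929688, 56.5], [728.2999877929688, 60.0], [726.2999877929688, 135.3000030517578]])
0.6 [0.0567 0.1319]
0.615 [0.0587 0.1294]
0.63 [0.0587 0.1291]
0.65 [0.0612 0.1319]
0.67 [0.0609 0.1292]
0.69 [0.0634 0.12
[... 904 characters left out ...]
58  581  125  123  142  126  129  126  140  172  225  223  134
  111   82  321 1345   71    0    0]
roof 0.03 (793, np.float64(0.077), [[588.7999877929688, 130.8000030517578], [591.0, 53.79999923706055], [725.7000122070312, 57.70000076293945], [723.5, 134.60000610351562]])
0.6 [0.0541 0.131 ]
0.615 [0.0567 0.13  ]
0.63 [0.0572 0.1294]
0.65 [0.0593 0.1305]
0.67 [0.0596 0.1317]
0.69 [0.0603 0.1325]
roof 0.14 (863, np.float64(0.0768), [[584.0, 229.39999389648438], [588.4000244140625, 154.5], [723.0999755859375, 162.3000030517578], [718.7999877929688, 237.3000030517578]])
0.6 [0.1551 0.23  ]
0.615 [0.1592 0.2299]
0.63 [0.1575 0.2304]
0.65 [0.1593 0.2312]
0.67 [0.1601 0.2337]
0.69 [0.1602 0.2344]
```

```bash
cat >> h.py <<'E'
def go(p,yaw,s=None):
    "units for inch: grasp-frame TCP target p (world), tool x yaw deg"
    s=s or sensors.state(); q=s['eef_rot']; A=R.from_quat([q[1],q[2],q[3],q[0]]).as_matrix()
    y=np.degrees(np.arctan2(A[1,0],A[0,0])); t=A.T@(np.array(p)-s['tcp_pos'])
    print('t',round(s['time'],2),'tcp',np.round(s['tcp_pos'],4),'yaw',round(y,2),'tilt',np.round(A[:2,2],4),'-> travel',np.round(t/.15,3),'roll',round((y-yaw)/60,3))
E
python3 -m inch '{"travel":[[0.25,-0.17,0],[0.6,-0.4,0],[0.97,-0.67,0],[0.97,-0.67,0]],"roll":[0,0,0,0]}' 1
python3 -m inch '{"travel":[[0.33,-0.22,0],[0.66,-0.45,0],[0.97,-0.67,0],[0.97,-0.67,0]],"roll":[0,0,0,0]}' 1
python3 -c "
from h import *
go([.535,-.195,.36],-9.7); print(np.round(optics.camera_model('wrist')['mount'],3), optics.camera_model('wrist')['vfov'])"
```

```text
time: 0.5
tcp_pos: [0.3332, -0.4884, 0.4045]
eef_rot: [-0.001, 0.985, 0.173, 0.0]
ft_force: [-0.9, -0.6, -0.1]
gripper_width: 0.0854
finger_force: 0.0
time: 0.9
tcp_pos: [0.4362, -0.344, 0.4047]
eef_rot: [-0.0, 0.985, 0.173, 0.0]
ft_force: [0.1, -0.8, -0.4]
gripper_width: 0.0853
finger_force: 0.0
t 0.9 tcp [ 0.4362 -0.344   0.4047] yaw 19.98 tilt [0.0004 0.001 ] -> travel [ 0.958 -0.708  0.299] roll 0.495
[[-0.001 -0.952 -0.306  0.078]
 [ 1.    -0.001 -0.001  0.001]
 [ 0.001 -0.306  0.952  0.031]
 [ 0.     0.     0.     1.   ]] 63.927525521057746
```

```bash
python3 -m inch '{"travel":[[0.25,-0.18,0.07],[0.5,-0.36,0.15],[0.75,-0.55,0.22],[0.96,-0.71,0.3],[0.96,-0.71,0.3]],"roll":[0.12,0.24,0.36,0.48,0.495]}' 1
python3 - <<'E'
from meas import *
go([.547,-.2,.36],-9.7)
s,p,d,m=cam('wrist'); cv2.imwrite('pics/w1.png',p[:,:,::-1]); W=cloud(s,d,m); np.savez('w1.npz',W=W,p=p)
D=box(W,.43,.64,-.27,-.13)
print(np.histogram(D[:,2],bins=np.arange(-.01,.09,.005))[0])
Rz=lambda a:np.array([[np.cos(a),np.sin(a)],[-np.sin(a),np.cos(a)]])
for lo,hi in [(.041,.052),(.058,.07)]: print(rect(D[(D[:,0]>.49)|(D[:,2]>.058)],lo,hi))
print(rect(D[D[:,0]<.47],.036,.053))
E
```

```text
time: 1.4
tcp_pos: [0.5358, -0.1932, 0.3579]
eef_rot: [-0.001, 0.996, -0.086, -0.001]
ft_force: [0.0, -1.7, 0.3]
gripper_width: 0.0854
finger_force: 0.0
t 1.4 tcp [ 0.5358 -0.1932  0.3579] yaw -9.86 tilt [-0.0015  0.0027] -> travel [ 0.081  0.032 -0.014] roll -0.003
[   32 13166  9732   241   774   733   265   269   267   304   310  1545
   308   207   447    56     0     0     0]
(1442, np.float64(0.0473), [[477.8999938964844, -161.89999389648438], [497.0, -257.0], [658.2000122070312, -224.5], [639.0999755859375, -129.39999389648438]])
(580, np.float64(0.0636), [[451.5, -182.0], [479.6000061035156, -228.60000610351562], [640.0999755859375, -131.60000610351562], [612.0, -85.0]])
(181, np.float64(0.0499), [[448.70001220703125, -191.1999969482422], [469.6000061035156, -194.6999969482422], [471.0, -186.39999389648438], [450.1000061035156, -182.89999389648438]])
```

View pics/w1.png

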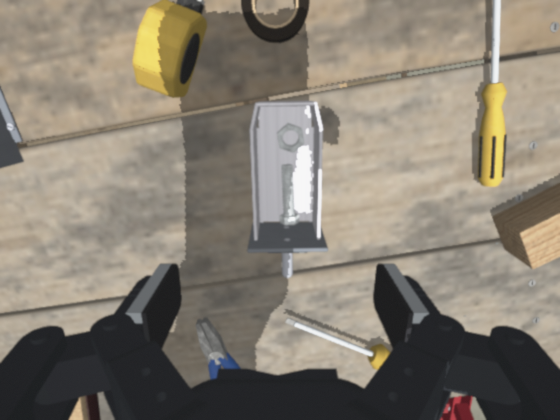

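The wrist view shows the drawer's rim from (255,102) to (325,245), straight in the image. The handle is at (288,265) and the nut (290,135) and bolt (290,190) lie inside. Next I'll refine the lateral position in the drawer's frame.

```bash
python3 - <<'E'
from meas import *
a=np.radians(-9.7); o=np.array([.547,-.2015])
for n in ['top0','scene0','w1']:
    W=np.load(n+'.npz')['W']; P=W.reshape(-1,3); P=P[np.isfinite(P[:,0])]
    L=(P[:,:2]-o)@np.array([[np.cos(a),-np.sin(a)],[np.sin(a),np.cos(a)]]); 
    ok=(abs(L[:,1])<.05)&(L[:,0]>-.115)&(L[:,0]<.08); L=L[ok]*1000; z=P[ok,2]
    pl=L[(z>.057)&(z<.072)]; print(n,'plate y',pl[:,1].min().round(1),pl[:,1].max().round(1),'x',np.percentile(pl[:,0],[2,98]).round(1))
    for x in (-50,-30,-10,10,30):
        b=L[(z>.041)&(z<.054)&(abs(L[:,0]-x)<8)]; 
        if len(b)>3: print('  rim',x,b[:,1].min().round(1),b[:,1].max().round(1))
    r=L[(z>.041)&(z<.054)&(L[:,0]>30)]; print('  back x',np.percentile(r[:,0],98).round(1))
    h=L[(z>.035)&(z<.056)&(L[:,0]<-72)]; print('  handle',np.percentile(h,[3,97],axis=0).round(1).tolist(),np.polyfit(h[:,0],h[:,1],1).round(3))
E
```

```text
top0 plate y -33.7 33.5 x [-64.7 -59.1]
  rim -50 -30.4 30.4
  rim -30 -28.8 30.3
  rim -10 -29.2 30.1
  rim 10 -30.4 31.1
  rim 30 -29.1 31.6
  back x 61.2
  handle [[-97.2, -5.0], [-73.0, 4.4]] [-0.022 -2.027]
scene0 plate y -34.4 36.1 x [-68.8 -60.2]
  rim -50 -27.9 31.1
  rim -30 -28.9 31.7
  rim -10 -30.2 32.5
  rim 10 -29.1 32.3
  rim 30 -29.7 33.1
  back x 60.8
  handle [[-99.3, -3.6], [-72.7, 5.2]] [-0.037 -2.078]
w1 plate y -36.6 32.8 x [-65.1 -59.6]
  rim -50 -31.4 28.3
  rim -30 -31.6 28.6
  rim -10 -30.9 28.8
  rim 10 -31.1 29.1
  rim 30 -30.7 29.4
  back x 59.3
  handle [[-96.1, -6.3], [-72.8, 2.0]] [ 0.016 -0.691]
```

```bash
python3 -c "
from h import *
go([.535,-.1995,.187],-9.6)"
```

```text
t 1.45 tcp [ 0.5346 -0.196   0.3586] yaw -9.8 tilt [-0.0016  0.0013] -> travel [0.008 0.024 1.144] roll -0.003
```

```bash
python3 -m inch '{"travel":[[0.008,0.024,0.25],[0.008,0.024,0.5],[0.008,0.024,0.75],[0.008,0.024,0.9],[0.008,0.024,0.9]],"roll":[0,0,0,0,0]}' 1
python3 -c "
from h import *
go([.535,-.1995,.187],-9.6)"
```

```text
time: 1.95
tcp_pos: [0.5326, -0.2034, 0.222]
eef_rot: [-0.0, 0.996, -0.087, -0.003]
ft_force: [-1.0, -0.4, 0.3]
gripper_width: 0.0851
finger_force: 0.0
t 1.95 tcp [ 0.5326 -0.2034  0.222 ] yaw -9.94 tilt [-0.005   0.0011] -> travel [ 0.013 -0.028  0.233] roll -0.006
```

```bash
python3 -m inch '{"travel":[[0.01,-0.02,0.1],[0.01,-0.02,0.23],[0.01,-0.02,0.23]],"roll":[0,0,0]}' 1
python3 -m inch '{"travel":[[0,0,0],[0,0,0],[0,0,0],[0,0,0],[0,0,0]],"roll":[0,0,0,0,0]}' -1
python3 -c "
from h import *
go([.535,-.1995,.187],-9.6)"
```

```text
time: 2.25
tcp_pos: [0.5358, -0.1999, 0.1893]
eef_rot: [-0.0, 0.996, -0.086, -0.001]
ft_force: [0.0, 0.2, 0.7]
gripper_width: 0.0856
finger_force: 0.0
time: 2.75
tcp_pos: [0.5366, -0.2002, 0.1919]
eef_rot: [0.0, 0.996, -0.087, 0.001]
ft_force: [-1.8, -1.0, 9.1]
gripper_width: 0.0592
finger_force: 64.6
t 2.75 tcp [ 0.5366 -0.2002  0.1919] yaw -9.95 tilt [ 0.0019 -0.0007] -> travel [-0.011 -0.003  0.032] roll -0.006
```

```bash
python3 -m inch '{"travel":[[0,0,-0.15],[0,0,-0.4],[0,0,-0.7],[0,0,-0.9],[0,0,-0.9]],"roll":[0,0,0,0,0]}'
python3 -c "
from h import *
go([.535,-.05,.33],-3);go([.535,.09,.33],2.5)"
```

```text
time: 3.25
tcp_pos: [0.5371, -0.2003, 0.3305]
eef_rot: [0.001, 0.996, -0.087, 0.004]
ft_force: [0.8, -0.9, -4.6]
gripper_width: 0.059
finger_force: 67.0
t 3.25 tcp [ 0.5371 -0.2003  0.3305] yaw -9.96 tilt [ 0.0074 -0.0022] -> travel [-0.187 -0.985  0.001] roll -0.116
t 3.25 tcp [ 0.5371 -0.2003  0.3305] yaw -9.96 tilt [ 0.0074 -0.0022] -> travel [-3.490e-01 -1.904e+00 -1.000e-03] roll -0.208
```

```bash
python3 -m inch '{"travel":[[-0.04,-0.2,0],[-0.1,-0.5,0],[-0.15,-0.8,0],[-0.18,-0.98,0],[-0.18,-0.98,0]],"roll":[-0.04,-0.08,-0.12,-0.17,-0.208]}'
python3 -c "
from h import *
go([.535,.09,.33],2.5)"
```

```text
time: 3.75
tcp_pos: [0.5346, -0.046, 0.3249]
eef_rot: [-0.001, 1.0, 0.026, -0.0]
ft_force: [-0.3, -0.9, -4.3]
gripper_width: 0.0592
finger_force: 67.0
t 3.75 tcp [ 0.5346 -0.046   0.3249] yaw 2.99 tilt [-0.0004  0.0015] -> travel [ 0.05  -0.905 -0.032] roll 0.008
```

```bash
python3 -m inch '{"travel":[[0.01,-0.2,0],[0.03,-0.5,0],[0.05,-0.8,-0.03],[0.05,-0.9,-0.03],[0.05,-0.9,-0.03]],"roll":[0,0,0,0.008,0.008]}'
python3 - <<'E'
from meas import *
go([.535,.09,.33],2.5)
s,p,d,m=cam('wrist'); cv2.imwrite('pics/w2.png',p[:,:,::-1]); np.savez('w2.npz',W=cloud(s,d,m),p=p)
for n in ['top0','scene0','w2']:
    W=np.load(n+'.npz')['W']; P=W.reshape(-1,3); P=P[np.isfinite(P[:,0])]
    P=P[(P[:,2]>.073)&(P[:,2]<.085)&(P[:,0]>.56)&(P[:,0]<.75)&(P[:,1]>.03)&(P[:,1]<.25)]
    print(n,len(P),np.median(P[:,2]).round(4))
    for lo,hi in [(.03,.142),(.142,.25)]:
        q=P[(P[:,1]>lo)&(P[:,1]<hi)]; L=[]
        for x in np.arange(.605,.72,.01):
            b=q[abs(q[:,0]-x)<.005]
            if len(b)>8: L.append((x,b[:,1].min(),b[:,1].max()))
        L=np.array(L)
        if len(L)<3: continue
        f=[np.polyfit(L[:,0]-.593,L[:,i],1) for i in (1,2)]
        fr=[q[abs(q[:,1]-y)<.004][:,0].min() for y in np.arange(lo,hi,.01) if (abs(q[:,1]-y)<.004).sum()>3]
        print(' edges y@.593',[np.round(g[1],4) for g in f],'yaw',[np.degrees(g[0]).round(2) for g in f],'front x',np.round(fr,4),'back',np.percentile(q[:,0],99).round(4))
E
```

```text
time: 4.25
tcp_pos: [0.5359, 0.0877, 0.3294]
eef_rot: [-0.0, 1.0, 0.02, -0.0]
ft_force: [0.0, -1.4, -3.3]
gripper_width: 0.0592
finger_force: 67.1
t 4.25 tcp [0.5359 0.0877 0.3294] yaw 2.29 tilt [-0.0004  0.001 ] -> travel [-0.005 -0.016 -0.004] roll -0.004
top0 2027 0.0778
 edges y@.593 [np.float64(0.0571), np.float64(0.1298)] yaw [np.float64(3.06), np.float64(0.35)] front x [0.5957 0.595  0.5963 0.5966 0.5941 0.5942 0.5942 0.5949] back 0.7257
 edges y@.593 [np.float64(0.155), np.float64(0.2269)] yaw [np.float64(2.6), np.float64(2.32)] front x [0.5934 0.5932 0.5908 0.5901 0.5911 0.5911 0.5891 0.589  0.6168] back 0.7215
scene0 1656 0.0769
 edges y@.593 [np.float64(0.0569), np.float64(0.1284)] yaw [np.float64(2.24), np.float64(2.44)] front x [0.5926 0.594  0.5903 0.5911 0.5905 0.5908 0.591  0.5923] back 0.723
 edges y@.593 [np.float64(0.1575), np.float64(0.2284)] yaw [np.float64(2.04), np.float64(3.2)] front x [0.5888 0.5885 0.5878 0.589  0.587  0.585  0.5874 0.5898] back 0.7196
w2 16262 0.0778
 edges y@.593 [np.float64(0.0534), np.float64(0.1274)] yaw [np.float64(3.68), np.float64(2.04)] front x [0.602  0.6034 0.6033 0.6023 0.6019 0.6014 0.6011 0.6001 0.5984] back 0.6673
 edges y@.593 [np.float64(0.1534), np.float64(0.2274)] yaw [np.float64(3.36), np.float64(1.85)] front x [0.5902 0.5897 0.5895 0.5892 0.5889 0.5886 0.5882 0.5874 0.6237] back 0.6641
```

View pics/w2.png

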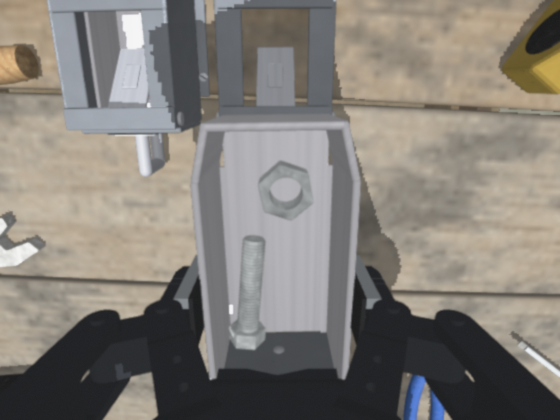

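The wrist view shows the held drawer with its back rim at row 122, columns 200–350, and the empty sleeve just ahead of it. The sleeve's cheeks are at about columns 218 and 333, with the stop visible in the roof window at (275,75). Nut and bolt lie inside. Next I'll measure the held drawer from this same view.

```bash
python3 - <<'E'
from meas import *
W=np.load('w2.npz')['W']; P=W.reshape(-1,3); P=P[np.isfinite(P[:,0])]
D=P[(P[:,0]<.612)&(P[:,0]>.46)&(abs(P[:,1]-.09)<.045)&(P[:,2]>.13)]
print(np.histogram(D[:,2],bins=np.arange(.13,.25,.005))[0])
zt=np.percentile(D[D[:,0]>.53][:,2],97); print('zt',zt)
r=D[(D[:,2]>zt-.006)&(D[:,2]<zt+.004)]
for x in np.arange(.5,.615,.01):
    b=r[abs(r[:,0]-x)<.004]
    if len(b): print(x.round(3),b[:,1].min().round(4),b[:,1].max().round(4),np.median(b[:,2]).round(4))
print('back',np.percentile(r[:,0],99.5))
# z of walls vs x for pitch
b=r[r[:,0]>.52]; A=np.c_[b[:,:2]-[.55,.09],np.ones(len(b))]; print('plane',np.linalg.lstsq(A,b[:,2],rcond=None)[0])
E
```

```text
[   0 8528 9649 1925 4769 2024 1885 1730 1515 1706 4883 2628  743  995
  487 1003 2056  841  315 1738 3201 4217 3814]
zt 0.24717118726249565
0.54 0.1146 0.1154 0.2422
0.55 0.0597 0.1148 0.2434
0.56 0.0672 0.101 0.2501
back 0.5566392547184569
plane [0.65338201 0.02506719 0.24383616]
```

```bash
python3 - <<'E'
from meas import *
W=np.load('w2.npz')['W']; P=W.reshape(-1,3); P=P[np.isfinite(P[:,0])]
D=P[(P[:,0]<.615)&(P[:,0]>.54)&(abs(P[:,1]-.09)<.04)&(P[:,2]>.165)&(P[:,2]<.2)]
for x in np.arange(.545,.615,.008):
    c=D[abs(D[:,0]-x)<.004]
    if len(c)<20: continue
    zt=np.percentile(c[:,2],90); b=c[c[:,2]>zt-.004]; print(x.round(3),b[:,1].min().round(4),b[:,1].max().round(4),zt.round(4),((b[:,1].min()+b[:,1].max())/2).round(4))
for v,u in [(126,275),(123,230),(123,330),(180,197),(180,352),(230,197),(230,355),(270,354),(335,208)]: print(u,v,W[v,u].round(4))
E
```

```text
0.545 0.0502 0.1265 0.1978 0.0883
0.553 0.0514 0.1181 0.1853 0.0847
0.561 0.0583 0.1186 0.1852 0.0884
0.569 0.0588 0.1188 0.1852 0.0888
0.577 0.0592 0.1195 0.1852 0.0893
0.585 0.0597 0.1194 0.1852 0.0896
0.593 0.061 0.1184 0.1853 0.0897
0.601 0.0637 0.1168 0.1854 0.0902
0.609 0.0663 0.0971 0.1851 0.0817
275 126 [0.604  0.0904 0.1844]
230 123 [0.6044 0.1054 0.1842]
330 123 [0.6057 0.0723 0.1845]
197 180 [0.5844 0.117  0.1839]
352 180 [0.5868 0.0631 0.1851]
197 230 [0.5658 0.1175 0.1849]
355 230 [0.5686 0.0603 0.1861]
354 270 [0.5516 0.0584 0.1847]
208 335 [0.5197 0.1147 0.1851]
```

```bash
python3 -m inch '{"travel":[[-0.1,-0.005,0],[-0.19,-0.005,0.2],[-0.19,-0.005,0.5],[-0.19,-0.005,0.83],[-0.19,-0.005,0.83]],"roll":[0,0,0,0,0]}'
python3 -c "
from h import *
go([.509,.0872,.1935],2.5)"
```

```text
time: 4.8
tcp_pos: [0.5055, 0.0826, 0.1997]
eef_rot: [0.001, 1.0, 0.017, -0.005]
ft_force: [-0.6, 0.1, -4.1]
gripper_width: 0.0586
finger_force: 69.1
t 4.8 tcp [0.5055 0.0826 0.1997] yaw 1.99 tilt [-0.0095 -0.0023] -> travel [ 0.025 -0.03   0.041] roll -0.008
```

```bash
python3 -m inch '{"travel":[[0,0,0],[0,0,0],[0,0,0]],"roll":[0,0,0]}'
python3 -c "
from h import *
go([.509,.0872,.1935],2.5)"
```

```text
time: 5.1
tcp_pos: [0.5088, 0.0843, 0.2073]
eef_rot: [-0.0, 1.0, 0.018, 0.002]
ft_force: [-0.2, 0.3, -3.4]
gripper_width: 0.0588
finger_force: 69.2
t 5.1 tcp [0.5088 0.0843 0.2073] yaw 2.02 tilt [0.0034 0.0005] -> travel [ 0.002 -0.019  0.092] roll -0.008
```

```bash
cat >> meas.py <<'E'
def look(zr,xs,n=None):
    s,p,d,m=cam('wrist'); W=cloud(s,d,m); go(s['tcp_pos'],0,s)
    if n: cv2.imwrite(n,p[:,:,::-1])
    P=W.reshape(-1,3); P=P[np.isfinite(P[:,0])]
    for nm,(z0,z1) in zr.items():
        D=P[(P[:,2]>z0)&(P[:,2]<z1)&(abs(P[:,1]-.09)<.05)]
        for x in xs:
            b=D[abs(D[:,0]-x)<.003]
            if len(b)>5: print(nm,round(x,3),np.round([b[:,1].min(),b[:,1].max(),(b[:,1].min()+b[:,1].max())/2,np.median(b[:,2])],4))
    return P
E
python3 - <<'E'
from meas import *
P=look({'rim':(.052,.068),'roof':(.073,.085)},np.arange(.53,.66,.01),'pics/w3.png')
for i in range(3): print(sensors.state()['tcp_pos'])
for y in (.08,.09,.10): 
    r=P[(abs(P[:,1]-y)<.005)&(P[:,2]>.073)&(P[:,2]<.085)&(P[:,0]>.585)]; b=P[(abs(P[:,1]-y)<.005)&(P[:,2]>.055)&(P[:,2]<.068)&(P[:,0]<.6)]
    print(y,'mouth x',np.percentile(r[:,0],1),'back x',np.percentile(b[:,0],99))
E
```

```text
t 5.1 tcp [0.5088 0.0843 0.2073] yaw 2.02 tilt [0.0034 0.0005] -> travel [0. 0. 0.] roll 0.034
rim 0.53 [0.0546 0.1151 0.0849 0.0622]
rim 0.54 [0.0552 0.1153 0.0853 0.0622]
rim 0.55 [0.0557 0.116  0.0858 0.0621]
rim 0.56 [0.056  0.1157 0.0859 0.0623]
rim 0.57 [0.0589 0.1137 0.0863 0.0624]
rim 0.58 [0.0618 0.1115 0.0866 0.0626]
rim 0.59 [0.1233 0.1254 0.1244 0.0606]
rim 0.61 [0.0787 0.1045 0.0916 0.0627]
roof 0.59 [0.0927 0.1265 0.1096 0.0792]
roof 0.6 [0.0524 0.1292 0.0908 0.0796]
roof 0.61 [0.0554 0.1278 0.0916 0.0776]
[0.50870709 0.08439749 0.20713395]
[0.50870709 0.08439749 0.20713395]
[0.50870709 0.08439749 0.20713395]
0.08 mouth x 0.5935581595413294 back x 0.5793167082882793
0.09 mouth x 0.593220582324812 back x 0.5788337324950263
0.1 mouth x 0.5926989398040713 back x 0.5783267204249138
```

View pics/w3.png

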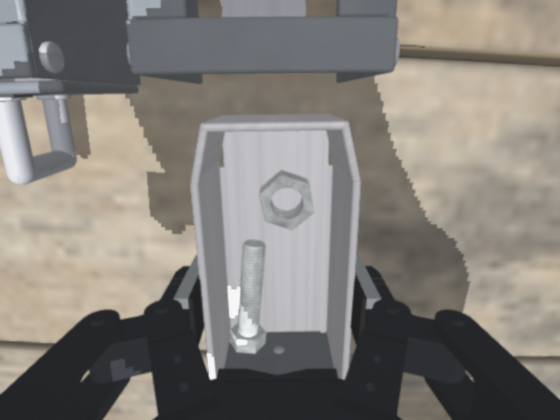

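The wrist view shows the drawer's back edge at row 125, columns 202–350, in front of the sleeve mouth (roof band columns 130–398). The drawer sits about 3.4 mm right of the sleeve's axis, so I'll correct that before entering.

```bash
python3 -m inch '{"travel":[[0,-0.023,0.04],[0,-0.023,0.085],[0,-0.023,0.085],[0,-0.023,0.085]],"roll":[-0.008,-0.008,-0.008,-0.008]}'
python3 - <<'E'
from meas import *
P=look({'rim':(.040,.058),'roof':(.073,.085)},np.arange(.53,.62,.01))
E
```

```text
time: 5.55
tcp_pos: [0.5078, 0.088, 0.1922]
eef_rot: [0.0, 1.0, 0.022, -0.0]
ft_force: [-1.1, -0.2, -3.7]
gripper_width: 0.0591
finger_force: 69.3
t 5.55 tcp [0.5078 0.088  0.1922] yaw 2.55 tilt [-0.0005 -0.0001] -> travel [0. 0. 0.] roll 0.043
rim 0.53 [0.0586 0.1185 0.0885 0.0472]
rim 0.54 [0.0591 0.1191 0.0891 0.0472]
rim 0.55 [0.0598 0.1197 0.0897 0.0471]
rim 0.56 [0.0603 0.1193 0.0898 0.0472]
rim 0.57 [0.0633 0.1174 0.0903 0.0472]
rim 0.58 [0.0668 0.0933 0.08   0.0469]
rim 0.59 [0.1232 0.1255 0.1244 0.0496]
rim 0.6 [0.0577 0.058  0.0579 0.0426]
roof 0.59 [0.0926 0.1264 0.1095 0.0793]
roof 0.6 [0.0524 0.1297 0.091  0.0796]
roof 0.61 [0.0549 0.0657 0.0603 0.079 ]
```

```bash
python3 -m inch '{"travel":[[0.06,0.004,0],[0.12,0.004,0],[0.18,0.004,0],[0.24,0.004,0],[0.24,0.004,0]],"roll":[0,0,0,0,0]}'
python3 - <<'E'
from meas import *
P=look({'rim':(.040,.058),'roof':(.073,.085)},np.arange(.56,.66,.01),'pics/w4.png')
E
```

```text
time: 6.1
tcp_pos: [0.5453, 0.089, 0.1925]
eef_rot: [-0.0, 1.0, 0.022, 0.0]
ft_force: [-0.1, -0.5, -4.4]
gripper_width: 0.0589
finger_force: 69.1
t 6.1 tcp [0.5453 0.089  0.1925] yaw 2.51 tilt [0.001  0.0004] -> travel [0. 0. 0.] roll 0.042
rim 0.56 [0.0526 0.119  0.0858 0.0479]
rim 0.57 [0.0596 0.12   0.0898 0.0474]
rim 0.58 [0.0602 0.12   0.0901 0.0477]
rim 0.6 [0.0577 0.1242 0.0909 0.047 ]
rim 0.61 [0.0652 0.1179 0.0916 0.0478]
rim 0.62 [0.0788 0.1049 0.0918 0.0563]
rim 0.63 [0.0792 0.1052 0.0922 0.0489]
rim 0.64 [0.0797 0.1053 0.0925 0.0414]
roof 0.56 [0.04   0.1252 0.0826 0.0775]
roof 0.59 [0.0866 0.1266 0.1066 0.0791]
roof 0.6 [0.0523 0.1294 0.0908 0.0796]
roof 0.61 [0.0553 0.1275 0.0914 0.0778]
roof 0.62 [0.0556 0.1278 0.0917 0.0775]
roof 0.63 [0.0562 0.1285 0.0923 0.0776]
roof 0.64 [0.0565 0.1291 0.0928 0.0776]
```

View pics/w4.png

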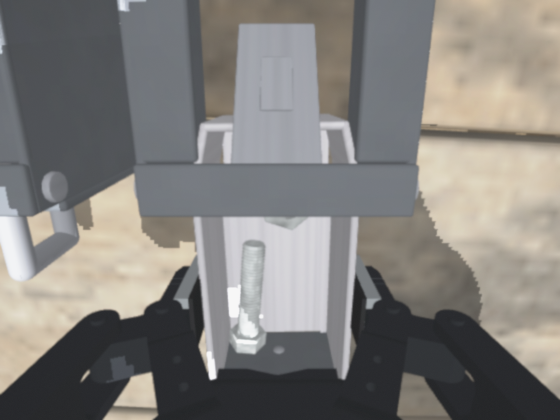

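The drawer's back edge (row 125, columns 200–350) is about 22 mm inside the mouth, centred and well short of the stop's contact point. I'll set it down and release it.

```bash
python3 -m inch '{"travel":[[0,0,0.007],[0,0,0.007]],"roll":[0,0]}'
python3 -m inch '{"travel":[[0,0,0],[0,0,0],[0,0,0],[0,0,0],[0,0,0]],"roll":[0,0,0,0,0]}' 1
python3 -m inch '{"travel":[[0,0,-0.1],[0,0,-0.35],[0,0,-0.6],[0,0,-0.6],[0,0,-0.6]],"roll":[0,0,0,0,0]}'
python3 - <<'E'
from meas import *
P=look({'rim':(.040,.058),'roof':(.073,.085),'handle':(.035,.055)},np.arange(.45,.62,.01))
h=P[(P[:,0]<.483)&(abs(P[:,1]-.085)<.03)&(P[:,2]>.035)&(P[:,2]<.056)]; print(len(h),np.percentile(h,[2,50,98],axis=0).round(4) if len(h) else '')
pl=P[(P[:,0]<.52)&(abs(P[:,1]-.085)<.04)&(P[:,2]>.058)&(P[:,2]<.07)]; print(len(pl),np.percentile(pl,[2,50,98],axis=0).round(4) if len(pl) else '')
E
```

```text
time: 6.35
tcp_pos: [0.5438, 0.0889, 0.1919]
eef_rot: [-0.0, 1.0, 0.022, 0.0]
ft_force: [-0.9, -0.8, 4.1]
gripper_width: 0.0585
finger_force: 70.1
time: 6.85
tcp_pos: [0.5438, 0.089, 0.1914]
eef_rot: [-0.0, 1.0, 0.022, 0.0]
ft_force: [-0.3, -0.9, -0.8]
gripper_width: 0.0859
finger_force: 0.0
time: 7.35
tcp_pos: [0.544, 0.0889, 0.2832]
eef_rot: [-0.0, 1.0, 0.022, 0.001]
ft_force: [-0.4, 0.6, -1.2]
gripper_width: 0.0856
finger_force: 0.0
t 7.35 tcp [0.544  0.0889 0.2832] yaw 2.52 tilt [0.0026 0.0004] -> travel [0. 0. 0.] roll 0.042
rim 0.46 [0.0788 0.0884 0.0836 0.0499]
rim 0.47 [0.0792 0.0888 0.084  0.0497]
rim 0.48 [0.0805 0.089  0.0847 0.0501]
rim 0.49 [0.0783 0.1196 0.0989 0.0499]
rim 0.5 [0.0557 0.1149 0.0853 0.0472]
rim 0.51 [0.0566 0.1162 0.0864 0.0474]
rim 0.52 [0.0573 0.1171 0.0872 0.0472]
rim 0.53 [0.0576 0.1177 0.0876 0.0471]
rim 0.54 [0.0584 0.1184 0.0884 0.0473]
rim 0.55 [0.0591 0.119  0.089  0.0472]
rim 0.56 [0.0594 0.1197 0.0895 0.0472]
rim 0.57 [0.0603 0.1203 0.0903 0.0471]
rim 0.58 [0.0606 0.121  0.0908 0.047 ]
rim 0.59 [0.0612 0.0644 0.0628 0.0467]
rim 0.61 [0.0685 0.
[... 222 characters left out ...]

handle 0.48 [0.0805 0.089  0.0847 0.0501]
handle 0.49 [0.0783 0.1196 0.0989 0.0467]
handle 0.5 [0.0557 0.1149 0.0853 0.047 ]
handle 0.51 [0.0566 0.1162 0.0864 0.0473]
handle 0.52 [0.0573 0.1171 0.0872 0.0471]
handle 0.53 [0.0576 0.1177 0.0876 0.0469]
handle 0.54 [0.0584 0.1184 0.0884 0.0471]
handle 0.55 [0.0591 0.119  0.089  0.047 ]
handle 0.56 [0.0594 0.1197 0.0895 0.0471]
handle 0.57 [0.0603 0.1203 0.0903 0.0469]
handle 0.58 [0.0606 0.121  0.0908 0.0468]
handle 0.59 [0.0612 0.0644 0.0628 0.0466]
handle 0.61 [0.0685 0.1146 0.0915 0.0473]
353 [[0.4575 0.0791 0.0469]
 [0.4683 0.084  0.0499]
 [0.4788 0.0888 0.0514]]
1101 [[0.4887 0.0523 0.0582]
 [0.4927 0.0848 0.0635]
 [0.4955 0.118  0.0655]]
```

```bash
python3 -m inch '{"travel":[[-0.18,0.01,0],[-0.36,0.01,0],[-0.545,0.01,0],[-0.545,0.01,0.1],[-0.545,0.01,0.1]],"roll":[0,0,0,0,0]}' 1
python3 -c "
from h import *
go([.462,.0837,.195],2.8)"
```

```text
time: 7.9
tcp_pos: [0.4611, 0.0835, 0.2649]
eef_rot: [0.0, 1.0, 0.022, -0.002]
ft_force: [0.1, -0.8, 0.3]
gripper_width: 0.0854
finger_force: 0.0
t 7.9 tcp [0.4611 0.0835 0.2649] yaw 2.55 tilt [-0.0031 -0.0008] -> travel [ 0.007 -0.001  0.466] roll -0.004
```

```bash
python3 -m inch '{"travel":[[0.006,0,0.2],[0.006,0,0.4],[0.006,0,0.46],[0.006,0,0.46]],"roll":[-0.004,-0.004,-0.004,-0.004]}' 1
python3 -c "
from h import *
go([.462,.0837,.195],2.8)"
```

```text
time: 8.3
tcp_pos: [0.463, 0.0839, 0.1965]
eef_rot: [0.0, 1.0, 0.024, -0.002]
ft_force: [0.8, 0.1, 0.3]
gripper_width: 0.085
finger_force: 0.0
t 8.3 tcp [0.463  0.0839 0.1965] yaw 2.78 tilt [-0.0031 -0.0006] -> travel [-0.007  0.001  0.01 ] roll -0.0
```

```bash
python3 -m inch '{"travel":[[0,0,0],[0,0,0],[0,0,0],[0,0,0],[0,0,0]],"roll":[0,0,0,0,0]}' -1
python3 -m inch '{"travel":[[0,0,0],[0,0,0],[0,0,0],[0,0,0],[0,0,0]],"roll":[0,0,0,0,0]}'
python3 -c "
from h import *
go([.51,.086,.195],2.8)"
```

```text
time: 8.8
tcp_pos: [0.4633, 0.0838, 0.1979]
eef_rot: [-0.0, 1.0, 0.024, 0.0]
ft_force: [-0.4, -0.6, -0.4]
gripper_width: 0.0121
finger_force: 0.0
time: 9.3
tcp_pos: [0.4632, 0.0839, 0.1978]
eef_rot: [0.0, 1.0, 0.024, 0.0]
ft_force: [-2.6, 0.2, 8.4]
gripper_width: 0.0082
finger_force: 58.7
t 9.3 tcp [0.4632 0.0839 0.1978] yaw 2.78 tilt [ 0.0004 -0.    ] -> travel [0.312 0.001 0.019] roll -0.0
```

```bash
python3 -m inch '{"travel":[[0.05,0,0],[0.1,0,0],[0.15,0,0],[0.2,0,0],[0.2,0,0]],"roll":[0,0,0,0,0]}'
python3 -c "
from h import *
go([.52,.086,.195],2.8); print(sensors.state()['ft_force'])"
```

```text
time: 9.8
tcp_pos: [0.4902, 0.0851, 0.1977]
eef_rot: [0.001, 1.0, 0.024, -0.004]
ft_force: [-32.6, -2.0, 44.4]
gripper_width: 0.0083
finger_force: 63.1
t 9.8 tcp [0.4902 0.0851 0.1977] yaw 2.8 tilt [-0.0078 -0.0027] -> travel [0.199 0.004 0.016] roll 0.0
[-32.60931084  -1.95893433  44.35969403]
```

```bash
python3 - <<'E'
from meas import *
P=look({'rim':(.040,.060),'roof':(.073,.085)},np.arange(.53,.66,.01),'pics/w5.png'); s=sensors.state(); print(s['ft_force'],s['ft_torque'],s['time'])
E
```

```text
t 9.8 tcp [0.4902 0.0851 0.1977] yaw 2.8 tilt [-0.0078 -0.0027] -> travel [0. 0. 0.] roll 0.047
rim 0.53 [0.0564 0.1164 0.0864 0.0469]
rim 0.54 [0.0567 0.117  0.0869 0.047 ]
rim 0.55 [0.0574 0.1176 0.0875 0.047 ]
rim 0.56 [0.058  0.1181 0.0881 0.0471]
rim 0.57 [0.0583 0.1191 0.0887 0.047 ]
rim 0.58 [0.059  0.1199 0.0895 0.0471]
rim 0.59 [0.0598 0.1265 0.0932 0.0472]
rim 0.6 [0.0573 0.0637 0.0605 0.043 ]
[-32.30849912  -3.01899347  44.18393732] [-0.48412279  6.48878573  0.01312836] 9.85
```

View pics/w5.png

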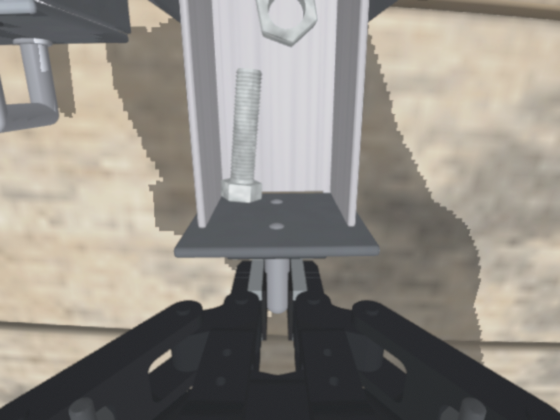

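The drawer is straight, with its plate at row 250 and the bar held at (278,285). The fingers are pressing it down with 44 N, so bench friction loads the push. I'll unload vertically.

```bash
python3 -m inch '{"travel":[[0,0,-0.01],[0,0,-0.01]],"roll":[0,0]}'
python3 -c "
from h import *
s=sensors.state();go([.52,.086,.195],2.8); print(s['ft_force'],s['ft_torque'])"
```

```text
time: 10.05
tcp_pos: [0.4927, 0.0853, 0.199]
eef_rot: [0.0, 1.0, 0.024, -0.0]
ft_force: [-1.7, 0.7, -2.7]
gripper_width: 0.008
finger_force: 58.4
t 10.05 tcp [0.4927 0.0853 0.199 ] yaw 2.78 tilt [-0.0005 -0.0001] -> travel [0.182 0.004 0.027] roll -0.0
[-1.66044832  0.71764439 -2.69552361] [ 0.01062812  0.32427163 -0.02727566]
```

```bash
python3 -m inch '{"travel":[[0.035,0,0],[0.07,0,0],[0.1,0,0],[0.13,0,0],[0.13,0,0]],"roll":[0,0,0,0,0]}'
python3 -c "
from h import *
s=sensors.state();go([.52,.086,.195],2.8); print(s['ft_force'],s['ft_torque'])"
```

```text
time: 10.55
tcp_pos: [0.5134, 0.0863, 0.1989]
eef_rot: [-0.0, 1.0, 0.024, 0.0]
ft_force: [0.6, 0.8, -3.6]
gripper_width: 0.0081
finger_force: 58.3
t 10.55 tcp [0.5134 0.0863 0.1989] yaw 2.76 tilt [0.0007 0.0003] -> travel [0.044 0.004 0.026] roll -0.001
[ 0.55870795  0.77129567 -3.58235588] [-0.05297222 -0.10235147  0.05749166]
```

```bash
python3 - <<'E'
from meas import *
P=look({'rim':(.040,.060)},np.arange(.54,.6,.015))
b=P[(abs(P[:,1]-.088)<.04)&(P[:,2]>.058)&(P[:,2]<.075)&(P[:,0]<.58)]; print('plate',np.percentile(b,[2,50,98],axis=0).round(4))
s,p,d,m=cam('top'); W=cloud(s,d,m); Q=W.reshape(-1,3)
Q=Q[np.isfinite(Q[:,0])]; Q=Q[(abs(Q[:,1]-.0935)<.01)]
for x in np.arange(.60,.71,.006):
    c=Q[abs(Q[:,0]-x)<.003]
    if len(c): print(x.round(3),np.percentile(c[:,2],[5,50,95]).round(3))
q=p[100:260,180:330]; cv2.imwrite('pics/t2.png',cv2.resize(q[:,:,::-1],None,fx=4,fy=3.7))
E
```

```text
t 10.55 tcp [0.5134 0.0863 0.1989] yaw 2.76 tilt [0.0007 0.0003] -> travel [0. 0. 0.] roll 0.046
rim 0.54 [0.0924 0.122  0.1072 0.0516]
rim 0.555 [0.0581 0.1179 0.088  0.0475]
rim 0.57 [0.0586 0.1189 0.0887 0.0475]
rim 0.585 [0.0595 0.1199 0.0897 0.0474]
plate [[0.5066 0.0544 0.0585]
 [0.5396 0.087  0.065 ]
 [0.5454 0.1196 0.0746]]
0.666 [0.078 0.078 0.078]
0.672 [0.076 0.077 0.079]
0.678 [0.075 0.076 0.082]
0.684 [-0.001  0.077  0.081]
0.69 [0.074 0.077 0.08 ]
0.696 [0.075 0.077 0.082]
0.702 [0.075 0.077 0.082]
0.708 [0.075 0.078 0.08 ]
```

View pics/t2.png

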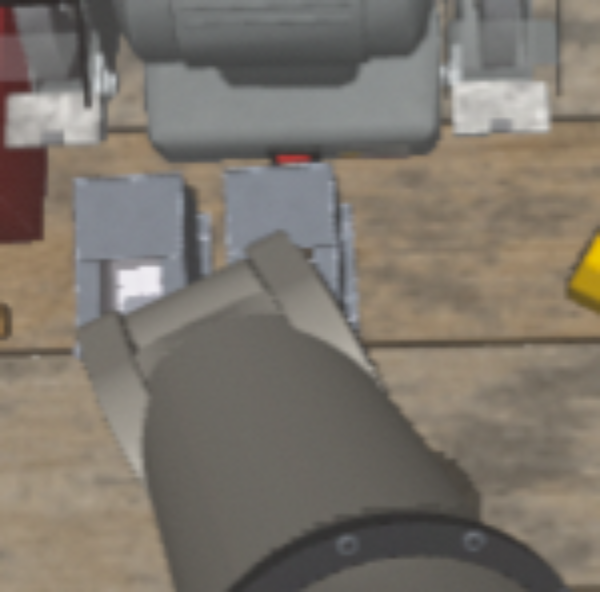

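The top view is blocked by the wrist, so the stop isn't visible. By measurement the plate is at x≈0.545, so the back is about 72 mm in and past the drop point. I'll pull out gently while watching the force.

```bash
python3 -m inch '{"travel":[[-0.02,0,0],[-0.04,0,0],[-0.06,0,0],[-0.075,0,0],[-0.075,0,0]],"roll":[0,0,0,0,0]}'
python3 -m inch '{"travel":[[-0.006,0,0],[-0.012,0,0]],"roll":[0,0]}'
```

```text
time: 11.15
tcp_pos: [0.5009, 0.0857, 0.1989]
eef_rot: [0.0, 1.0, 0.024, -0.0]
ft_force: [-0.4, -0.6, -3.0]
gripper_width: 0.0083
finger_force: 58.5
time: 11.35
tcp_pos: [0.4998, 0.0857, 0.199]
eef_rot: [-0.0, 1.0, 0.024, 0.0]
ft_force: [5.0, 1.3, -2.6]
gripper_width: 0.0082
finger_force: 58.4
```

```bash
python3 -m inch '{"travel":[[-0.006,0,0],[-0.012,0,0]],"roll":[0,0]}'
```

```text
time: 11.55
tcp_pos: [0.499, 0.0857, 0.1995]
eef_rot: [-0.0, 1.0, 0.024, 0.002]
ft_force: [12.1, 0.5, -3.9]
gripper_width: 0.0084
finger_force: 58.3
```

The stop holds at 12 N. Now I'll close the drawer.

```bash
python3 -m inch '{"travel":[[0,0,0],[0.05,0,0],[0.13,0,0],[0.22,0,0],[0.3,0,0]],"roll":[0,0,0,0,0]}'
python3 -m inch '{"travel":[[0.03,0,0],[0.06,0,0],[0.06,0,0]],"roll":[0,0,0]}'
```

```text
time: 12.05
tcp_pos: [0.5441, 0.0878, 0.1989]
eef_rot: [-0.0, 1.0, 0.024, 0.0]
ft_force: [-1.6, 1.2, -1.0]
gripper_width: 0.0085
finger_force: 58.7
time: 12.35
tcp_pos: [0.5521, 0.0882, 0.1988]
eef_rot: [-0.0, 1.0, 0.024, 0.0]
ft_force: [1.3, 0.0, -2.5]
gripper_width: 0.0081
finger_force: 58.7
```

```bash
python3 -m inch '{"travel":[[0.02,0,0],[0.04,0,0],[0.05,0,0],[0.05,0,0]],"roll":[0,0,0,0]}'
```

```text
time: 12.75
tcp_pos: [0.5594, 0.0885, 0.199]
eef_rot: [-0.0, 1.0, 0.024, 0.0]
ft_force: [1.3, 0.5, -3.6]
gripper_width: 0.0086
finger_force: 58.7
```

```bash
python3 -m inch '{"travel":[[0.01,0,0],[0.02,0,0],[0.02,0,0]],"roll":[0,0,0]}'
```

```text
time: 13.05
tcp_pos: [0.5624, 0.0887, 0.199]
eef_rot: [-0.0, 1.0, 0.024, 0.0]
ft_force: [0.7, 0.2, -3.6]
gripper_width: 0.0081
finger_force: 58.7
```

```bash
python3 -m inch '{"travel":[[0.007,0,0],[0.014,0,0],[0.014,0,0]],"roll":[0,0,0]}'
```

```text
time: 13.35
tcp_pos: [0.5634, 0.0889, 0.1986]
eef_rot: [0.0, 1.0, 0.024, -0.001]
ft_force: [-7.8, 1.1, 0.9]
gripper_width: 0.0077
finger_force: 59.2
```

It is seated: the reaction force appears at full depth. I'll release it and back away upward.

```bash
python3 -m inch '{"travel":[[0,0,0],[0,0,0],[0,0,0],[0,0,0],[0,0,0]],"roll":[0,0,0,0,0]}' 1
python3 -m inch '{"travel":[[0,0,-0.1],[0,0,-0.3],[0,0,-0.6],[0,0,-0.95],[0,0,-0.95]],"roll":[0,0,0,0,0]}'
python3 -m inch '{"travel":[[-0.2,0,0],[-0.4,0,0],[-0.4,0,0]],"roll":[0,0,0]}'
python3 - <<'E'
from meas import *
P=look({'rim':(.040,.055)},np.arange(.55,.7,.03),'pics/w6.png')
b=P[(abs(P[:,1]-.09)<.04)&(P[:,2]>.052)&(P[:,2]<.069)&(P[:,0]<.6)]; print('plate',np.percentile(b,[2,50,98],axis=0).round(4))
E
```

```text
time: 13.85
tcp_pos: [0.5644, 0.0887, 0.199]
eef_rot: [-0.0, 1.0, 0.024, 0.0]
ft_force: [-0.3, -0.3, 0.6]
gripper_width: 0.0796
finger_force: 0.0
time: 14.35
tcp_pos: [0.5656, 0.0893, 0.3489]
eef_rot: [-0.001, 1.0, 0.024, 0.005]
ft_force: [0.4, -0.9, -1.2]
gripper_width: 0.0855
finger_force: 0.0
time: 14.65
tcp_pos: [0.5015, 0.0857, 0.3425]
eef_rot: [0.0, 1.0, 0.025, -0.0]
ft_force: [0.2, 0.5, -1.0]
gripper_width: 0.0852
finger_force: 0.0
t 14.65 tcp [0.5015 0.0857 0.3425] yaw 2.81 tilt [-0.0004 -0.0007] -> travel [0. 0. 0.] roll 0.047
rim 0.58 [0.0847 0.094  0.0894 0.0499]
rim 0.64 [0.0799 0.1052 0.0925 0.0413]
plate [[0.5871 0.0565 0.0529]
 [0.5903 0.0891 0.064 ]
 [0.5936 0.1229 0.0659]]
```

View pics/w6.png

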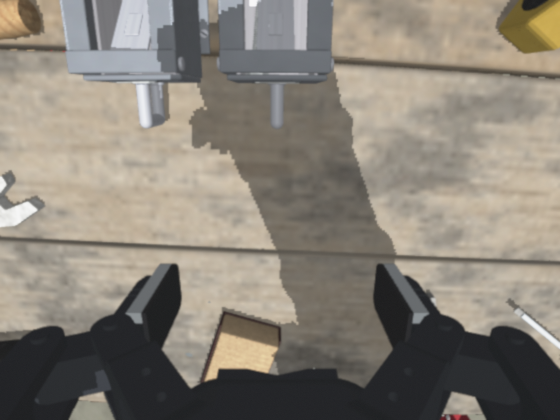

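The drawer is shut just like its neighbour: plate at row 80, handle at (277,105), plate face on the mouth at x≈0.59. The stop reads the same height as it did at rest (0.041 m). Handing in.

```bash
python3 -c "
from rig import robot
print(robot.finish_job())"
```

```text
the job is handed in; nothing more can be done
None
```

The drawer is closed in the empty sleeve with the stop down behind it; the stop held a 12 N test pull, nut and bolt were last seen in the tray before the final push, and the job is handed in (no verdict was returned).

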